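Let one orange down the feed chute

ROBOT

A 6-joint arm with a two-finger parallel gripper is mounted at the origin on a cart in front of the work surface, level with it; the furniture and walls round the work are solid. World frame = base frame: x ahead of the robot, y to its left, z up, the work surface at z = 0. Lengths are in m, angles in rad, forces in N, time in s.
With the tool pointing down it reaches from about 0.25 to 0.775 m from the base axis. Payload 4 kg.
Tool frame: the origin (TCP) lies midway between the tips of the shut fingers; the grasp point (between the pads) lies 19 mm behind it; z points along the fingers, y is the line along which they close (so a half turn about z gives the same grasp; the last joint's range is limited). The gripper opens to 94 mm and grips with 3 to 60 N. Pads are 16 mm wide; open, the fingers measure 119 mm over their backs; the gripper's body (75 mm by 177 mm) begins 78 mm behind the grasp point.
Start: joints at [1.106, 0.087, 1.371, -0, 1.684, -0.103], TCP at [0.195, 0.514, 0.175] pointing down, gripper open.
Joint ranges: [-3.1, 3.1], [-0.76, 2.03], [0.27, 2.55], [-1.08, 4.22], [0.17, 2.65], [-2.57, 2.57]. Speed limits (rad/s): [2.79, 2.79, 3.14, 3.14, 3.14, 3.14].

INTERFACE

Orientations are given as a rotation vector (axis times angle).
In Python, from bench import robot, camera, get_calibration gives the robot as it stands.
- The arm moves only by the tool play_rows, never from a script. Its argument "increments" is a list of rows, each an object of numbers: "dx", "dy", "dz": the shift along the tool's x, y, z in m; "rx", "ry", "rz": the turn, a rotation vector about the tool's x, y, z in rad; "hand": the finger opening in m, from 0 to 0.094. In form: [{"dx": .., "dy": .., "dz": .., "rx": .., "ry": .., "rz": .., "hand": ..}, ...]. A call has 1 to 8 rows; each row is the pose to reach, as a shift and turn from the pose commanded when the call began, along the tool's axes at that moment; what a row does not reach only later rows make up. A row lasts 1/8 s, in which the tool goes at most 62.5 mm and 10.7 degrees, less where a joint would pass 70% of its speed; a pose out of reach is approached as far as the arm can. A call with a gripper value outside its range is refused whole. The fingers move at their own pace and stop on an object; "squeeze" is the grip in N (left out, the last holds). Time passes only in rows, so rows that repeat a pose let the fingers close. It gives the time, the measured TCP pose, the force, the opening and the grip force at its end, in the units of the state.
- robot.sense(): the state, without advancing time (a new reading comes with each control period).
- camera(name): name is "scene" or "top"; returns the picture (400x640x3 uint8, blue, green, red); there is no depth.
- get_calibration(name): a dict with "vertical_fov" (degrees; the focal length in pixels is half the picture's height over the tangent of half this angle, whatever the lens; pixels are square), "cx", "cy" (the principal point, pixels), "xyz" and "attitude" of the camera in the world. Camera axes: x right, y down, z forward; pixel columns grow to the right and rows downward; lengths in m; the calibration is good to about 2 mm. A picture is of the moment at which its call begins. get_calibration takes no time and is no camera call.
- robot.close_job(): hands the job in; it is judged then, once.
The state is a dict: "t": time; "joints": joint angles; "joint_velocities": joint speeds; "effort": joint torques, N m; "tool_pos": TCP position; "eef_rot": TCP orientation; "ft_force": force on the tool from outside, world axes, zero at the start; "ft_torque": the same for the moment, N m; "width": opening from 0.0 (shut) to 1.0 (fully open); "gripper_force": force on a finger pad.
Only numpy, scipy, OpenCV 4.12 (cv2) and the standard library are available. Lean on these libraries where they do the work, as an engineer would, in place of code of your own. Each camera call takes 0.05 s, during which the arm holds its last target. There are 200 camera calls.

TASK

Slide the low white tub along its runners until it is fully home against the stop plate under the mouth of the orange chute. Then press down the black pad of the release lever until its gate lifts clear and one orange, and only one, rolls into the tub, and let the lever come right up again. Do it all by pushing with the fingers: do not lift or tip the tub, do not touch the oranges in the chute, and leave the other things on the table where they are.

Things in the scene. Friction and masses are not known exactly. Their poses are not given: they have to be found in the camera images.
- chute: Fixed steel trough for oranges, 88 mm wide, 42 mm deep, sloping 10 degrees down its own -y (to the robot's right at yaw 0). Origin on the table straight below the lower lip (mouth); z up, y up the chute. Floor 70 mm high at the lip, 123 mm at the upper end, y = 300 mm. Orange tops reach 190 mm, the lever's bearings 170 mm (y = 60 to 110 mm).
- stop (a point): Middle of the face of the upright stop plate (118 mm wide, 71 mm high) under the mouth: x = 0, y = 30, z = 45 mm in the chute's frame. The tub's end rim touches it when home. From it two runners, angle strips 14 mm high at x = -57 and +57 mm (feet out to 78 mm), guide the tub; they end at y = -262 mm.
- lever (a joint): Release lever, a rocker across the chute. 0 = at rest, gate down; grows as the pad is pressed; 0.66 rad = hard stop. A spring returns it. The gate at its downhill end frees the first orange near the end of the stroke, from about 0.6 rad; a roller at its uphill end then holds back the next one, which rolls down to the gate when the lever comes up.
- lever_pad (a point): Centre of the top face of the lever's black press pad, 48 x 44 mm, outside the chute's -x wall (robot's side). Moves with the lever: at rest at x = -75, y = 173, z = 206 mm in the chute's frame, tilted 19 degrees (uphill edge high); fully pressed y = 179, z = 144 mm, tilted 19 degrees the other way. Pressing straight down takes 2 to 9 N, then a hard stop.
- tub: Low open white tub, 124 mm wide (own x), 194 mm long (own y), 58 mm high, 0.1 to 0.2 kg, floor 7 mm thick, walls sloping out to the rim. Origin: centre of its underside; z up, y as the chute's y. Stands on the table between the runners, at first drawn out 70 to 115 mm. Fully home its origin is at y = -67 mm in the chute's frame.
- tub_end (a point): Middle of the tub's outer end rim, the end away from the stop: own (0, -97, 52) mm. Push here, along the chute's +y, to slide the tub home.
- orange_first_center (a point): Centre of the orange, 73 mm in diameter and 0.19 kg, that waits at the gate, first in the queue.
- orange_second_center (a point): Centre of the second orange in the chute, 69 mm in diameter. When it has moved up to the gate it lies at about y = 78 mm in the chute's frame.
- orange_third_center (a point): Centre of the third orange in the chute, 73 mm in diameter.
- zester: Bystander: citrus zester with dark handle, 177 x 72 x 26 mm, lying on the table on the chute's -x side. Origin under its centre.
- measuring_cup: Bystander: clear measuring cup, 66 mm wide, 70 mm high, upright on the table on the -x side of the runners. Origin: centre of its underside.
- loose_orange: Bystander: single orange on the table, 84 mm in diameter, on the +x side of the runners; not part of the queue. Origin: its underside.
- piping_tip: Bystander: steel piping nozzle, 25 mm wide, 40 mm high, standing on its wide end on the +x side of the chute. Origin: centre of its underside.
- steel_bowl: Bystander: steel mixing bowl with orange halves, 225 mm wide, 101 mm high, on the left of the table. Origin: centre of its underside.
There are look-alikes about, which are no part of the job. Leave any purple look-alike of the tub alone.

How it is judged:
By the outcome, as a careful person would: the job done as asked, in the order asked, and still so for the second after the job is handed in, with the robot touching nothing.
It also fails if it takes over 54 s, if anything falls off the work surface, if the arm or the gripper's body presses on something with over 40 N, if the wrist force passes 120 N, or if a joint passes its speed limit or range.

## Working session

There is one attempt and no reset: what is moved stays moved. The work goes in short steps, Python scripts to look and compute and a tool call to move; the robot and the scene stay as the last step left them, time stands still between calls to the robot, and variables do not carry over. Pictures are saved under pics/ and viewed, at most 10 in all, crops included, and the job is handed in when it is done.

Besides the shell and the picture viewer there is one more tool, called as a command line: name --argument value ..., lists and objects as JSON in quotes. play_rows: Moves the arm, as the interface text tells. Its arguments: {"type":"object","properties":{"increments":{"type":"array"},"squeeze":{"type":"number"}},"required":["increments"]}

```bash
mkdir -p pics; python3 - <<'E'
from bench import robot,camera,get_calibration
import cv2
for n in("scene","top"):
    cv2.imwrite(f"pics/{n}0.png",camera(n)); print(n,get_calibration(n))
print(robot.sense())
E
```

```text
scene {'vertical_fov': 48.08208099808851, 'cx': 325.04835508757424, 'cy': 203.44442760506038, 'xyz': array([-0.45700981, -0.82144529,  1.37953418]), 'attitude': array([-2.15725975,  0.91134216, -0.4251159 ])}
top {'vertical_fov': 56.768017382492395, 'cx': 311.4621682981325, 'cy': 195.22346334529115, 'xyz': array([0.45806462, 0.09287763, 1.2889356 ]), 'attitude': array([-2.18238678,  2.15412244, -0.05616169])}
{'t': 0.1, 'joints': array([ 1.10591504e+00,  8.78696995e-02,  1.37205977e+00,  3.15094836e-05,
        1.68360688e+00, -1.03071492e-01]), 'joint_velocities': array([-9.84646755e-04, -1.15742530e-03, -9.85770538e-04,  8.35055992e-05,
        2.31712976e-03,  1.95476240e-03]), 'effort': array([ 1.93830332e-03, -3.41250622e+01, -3.03302908e+01,  7.20013515e-02,
        3.04231129e-02, -1.11903298e-04]), 'tool_pos': array([0.19441664, 0.51391365, 0.1738495 ]), 'eef_rot': array([-5.65125582e-01, -3.08976031e+00,  2.91655155e-03]), 'ft_force': array([-0.42848568,  0.30437964,  0.35564751]), 'ft_torque': array([ 0.02387673, -0.00707011, -0.02460464]), 'gripper_force': 0.0, 'width': 1.0027928255833434}
```

View pics/scene0.png

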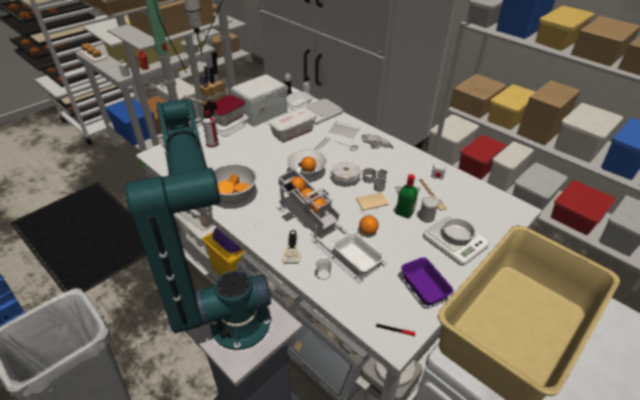

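View pics/top0.png

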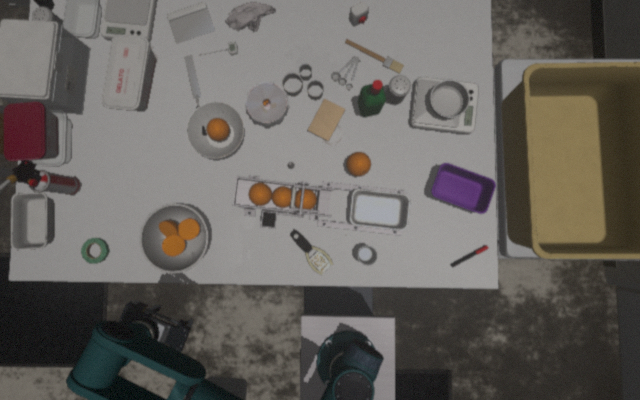

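The candidates for the tub in the top view are the white tub at (378,209), which lies between runners at the chute's mouth; the purple look-alike at (463,188); and the white bin at (30,220), far left. Only (378,209) fits the description. The oranges are at (260,194), (283,197) and (306,200), and the black pad is at (268,220). I'll confirm this in an enlarged crop.

```bash
cat > h.py <<'E'
import numpy as np, cv2
from scipy.spatial.transform import Rotation as R
from bench import robot,camera,get_calibration
class Cam:
    def __init__(s,n):
        c=get_calibration(n); f=200/np.tan(np.radians(c['vertical_fov'])/2)
        s.K=np.array([[f,0,c['cx']],[0,f,c['cy']],[0,0,1]]); s.R=R.from_rotvec(c['attitude']).as_matrix(); s.t=np.array(c['xyz'])
    def proj(s,P):
        q=(np.atleast_2d(P)-s.t)@s.R@s.K.T; return q[:,:2]/q[:,2:]
    def ray(s,u,v,z):
        d=s.R@np.linalg.inv(s.K)@[u,v,1]; return s.t+d*(z-s.t[2])/d[2]
def chute(p,P):  # p=x,y,yaw ; chute frame -> world
    c,s=np.cos(p[2]),np.sin(p[2]); P=np.atleast_2d(P)
    return np.c_[p[0]+c*P[:,0]-s*P[:,1], p[1]+s*P[:,0]+c*P[:,1], P[:,2]]
E
python3 - <<'E'
from h import *
im=cv2.imread("pics/top0.png"); x0,y0,w,h=225,165,200,110
cv2.imwrite("pics/crop0.png",cv2.resize(im[y0:y0+h,x0:x0+w],None,fx=4,fy=4,interpolation=cv2.INTER_CUBIC))
T=Cam("top")
for uv,z in [((260,194),.15),((306,200),.12),((268,220),.206),((378,209),.05)]: print(uv,T.ray(*uv,z).round(3))
E
```

```text
(260, 194) [0.55  0.284 0.15 ]
(306, 200) [0.535 0.142 0.12 ]
(268, 220) [0.469 0.249 0.206]
(378, 209) [ 0.512 -0.096  0.05 ]
```

View pics/crop0.png

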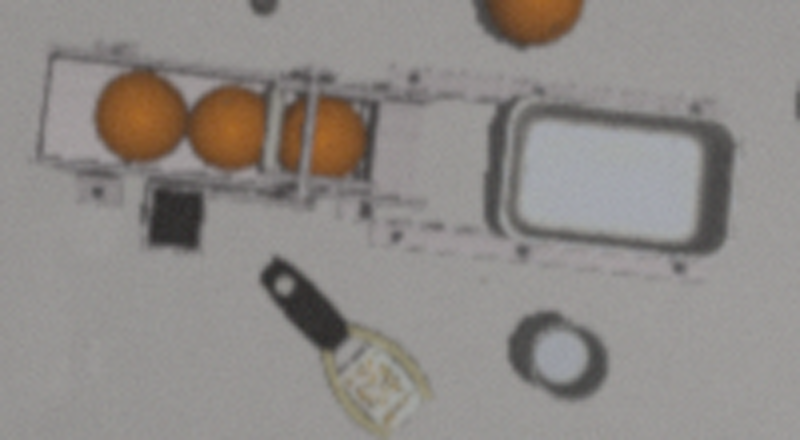

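The crop confirms it: the white tub, centred near crop (613,175), sits between the runners at the mouth. The pad is at (174,218), and the oranges are at (325,137), (232,127) and (142,115). Next I fit the chute pose.

```bash
cat > fit.py <<'E'
from h import *
from scipy.optimize import least_squares
T=Cam("top"); S=Cam("scene")
fz=lambda y:.070+y*np.tan(np.radians(10))
def oc(y,r): return [0,y,fz(y)+r/np.cos(np.radians(10))]
px=lambda u,v:[225+(u+.5)/4-.5,165+(v+.5)/4-.5]
c=np.cos(np.radians(10)); y1=.078;y2=y1+.071*c;y3=y2+.071*c
obs=np.array([px(174,218),px(325,137),px(232,127),px(142,115),px(44,107),px(613,175)])
def pts(p): return chute(p,[[-.075,.173,.206],oc(y1+p[4],.0365),oc(y2+p[4],.0345),oc(y3+p[4],.0365),[0,.300,.145],[0,-.067-p[3],.052]])
r=least_squares(lambda p:(T.proj(pts(p))-obs).ravel(),[.53,.07,-.1,.09,0])
E
python3 - <<'E'
from fit import *
p=r.x; print(p.round(4)); print(r.fun.reshape(-1,2).round(2))
im=cv2.imread("pics/top0.png"); sc=cv2.imread("pics/scene0.png")
def box(x,y,z): return [[-x,y[0],z],[x,y[0],z],[x,y[1],z],[-x,y[1],z]]
tub=lambda d,z=.055:[[sx*.062,-.067-d+sy*.097,z] for sx,sy in((-1,-1),(1,-1),(1,1),(-1,1))]
polys=[tub(p[3]),[[-.044,0,.112],[.044,0,.112],[.044,.3,.165],[-.044,.3,.165]],[[-.099,.152,.199],[-.051,.152,.199],[-.051,.194,.213],[-.099,.194,.213]],
 [[-.078,.03,0],[-.078,-.262,0],[-.057,-.262,0],[-.057,.03,0]],[[.078,.03,0],[.078,-.262,0],[.057,-.262,0],[.057,.03,0]]]
out=[]
for I,C,(x0,y0,w,h) in((im,T,(225,165,200,75)),(sc,S,(260,160,160,120))):
    k=800/w if I is im else 3
    k=int(k); O=cv2.resize(I[y0:y0+h,x0:x0+w],None,fx=k,fy=k,interpolation=cv2.INTER_CUBIC)
    for q in polys:
        uv=((C.proj(chute(p,q))-[x0,y0]+.5)*k-.5)
        cv2.polylines(O,[np.round(uv).astype(int)],True,(0,255,0),1)
    O=cv2.copyMakeBorder(O,0,0,0,800-O.shape[1],0) if O.shape[1]<800 else O
    out.append(O)
O=np.vstack(out)[:600]; cv2.imwrite("pics/ov.png",O)
E
```

```text
[ 0.5297  0.066  -0.0975  0.0946  0.0009]
[[ 1.08 -0.12]
 [-0.64  0.24]
 [ 0.39  0.08]
 [ 0.16  0.29]
 [-1.06 -0.53]
 [-0.01  0.05]]
```

View pics/ov.png

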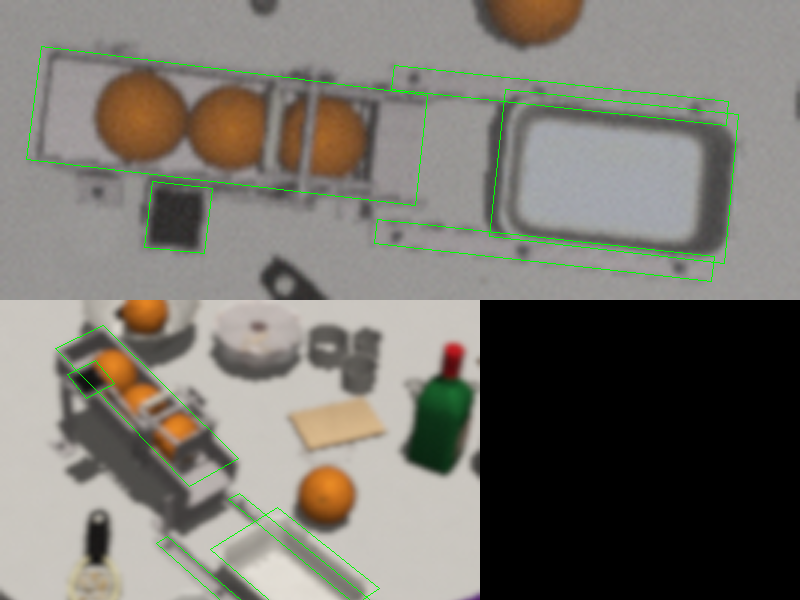

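The fit is good, within about 1 px or 3 mm. The tub is drawn out about 95 mm. Next I work out the first move.

```bash
cat > goal.py <<'E'
import sys
from fit import *
# usage: goal.py x y z (chute frame, m) -> shift/turn in tool axes; tool y along chute +-x
p=r.x; s=robot.sense(); Rt=R.from_rotvec(s['eef_rot'])
g=chute(p,[float(a) for a in sys.argv[1:4]])[0]
def Rg(sg):
    y=sg*np.array([np.cos(p[2]),np.sin(p[2]),0]); z=np.array([0,0,-1.]); return R.from_matrix(np.c_[np.cross(y,z),y,z])
d=min([(Rt.inv()*Rg(k)).as_rotvec() for k in(1,-1)],key=np.linalg.norm)
ci=R.from_euler('z',-p[2]).apply(s['tool_pos']-[p[0],p[1],0])
print("t",round(s['t'],2),"world goal",g.round(3),"TCP in chute",ci.round(4),"\nshift",Rt.inv().apply(g-s['tool_pos']).round(4),"turn",d.round(4),"F",s['ft_force'].round(1),"j",s['joints'].round(2),"w",round(s['width'],2))
E
python3 goal.py 0 -.31 .25
```

```text
t 0.1 world goal [ 0.499 -0.243  0.25 ] TCP in chute [-0.3773  0.4131  0.1738] 
shift [-0.5531 -0.5996 -0.0751] turn [-1.8000e-03  1.1000e-03  1.3065e+00] F [-0.4  0.3  0.4] j [ 1.11  0.09  1.37  0.    1.68 -0.1 ] w 1.0
```

play_rows --increments '[{"dx": -0.02,"dy": -0.02,"dz": -0.04,"rz": 0.1,"hand": 0.04},{"dx": -0.06,"dy": -0.06,"dz": -0.075,"rz": 0.25},{"dx": -0.1,"dy": -0.105,"dz": -0.075,"rz": 0.4},{"dx": -0.14,"dy": -0.15,"dz": -0.075,"rz": 0.55},{"dx": -0.18,"dy": -0.195,"dz": -0.075,"rz": 0.7},{"dx": -0.22,"dy": -0.24,"dz": -0.075,"rz": 0.85},{"dx": -0.26,"dy": -0.285,"dz": -0.075,"rz": 1.0},{"dx": -0.3,"dy": -0.325,"dz": -0.075,"rz": 1.15}]'

```text
validation failed for argument at $.in...
```

```bash
python3 goal.py 0 -.31 .25
```

```text
t 0.1 world goal [ 0.499 -0.243  0.25 ] TCP in chute [-0.3773  0.4131  0.1738] 
shift [-0.5531 -0.5996 -0.0751] turn [-1.8000e-03  1.1000e-03  1.3065e+00] F [-0.4  0.3  0.4] j [ 1.11  0.09  1.37  0.    1.68 -0.1 ] w 1.0
```

The call was refused, probably because every row needs all seven keys.

play_rows --increments '[{"dx": -0.02,"dy": -0.02,"dz": -0.04,"rx": 0,"ry": 0,"rz": 0.1,"hand": 0.04},{"dx": -0.06,"dy": -0.06,"dz": -0.075,"rx": 0,"ry": 0,"rz": 0.25,"hand": 0.04},{"dx": -0.1,"dy": -0.105,"dz": -0.075,"rx": 0,"ry": 0,"rz": 0.4,"hand": 0.04},{"dx": -0.14,"dy": -0.15,"dz": -0.075,"rx": 0,"ry": 0,"rz": 0.55,"hand": 0.04},{"dx": -0.18,"dy": -0.195,"dz": -0.075,"rx": 0,"ry": 0,"rz": 0.7,"hand": 0.04},{"dx": -0.22,"dy": -0.24,"dz": -0.075,"rx": 0,"ry": 0,"rz": 0.85,"hand": 0.04},{"dx": -0.26,"dy": -0.285,"dz": -0.075,"rx": 0,"ry": 0,"rz": 1.0,"hand": 0.04},{"dx": -0.3,"dy": -0.325,"dz": -0.075,"rx": 0,"ry": 0,"rz": 1.15,"hand": 0.04}]'

```text
t: 1.1
tool_pos: [0.3603, 0.1024, 0.2497]
eef_rot: [2.161, 2.28, 0.001]
ft_force: [0.8, 0.4, 0.5]
width: 0.422
gripper_force: 0.0
```

```bash
python3 goal.py 0 -.31 .25
```

```text
t 1.1 world goal [ 0.499 -0.243  0.25 ] TCP in chute [-0.1721  0.0197  0.2497] 
shift [-0.3519  0.1205 -0.0004] turn [ 0.0004 -0.0002  0.1514] F [0.8 0.4 0.5] j [ 0.12 -0.31  1.58  0.    1.87  0.07] w 0.42
```

play_rows --increments '[{"dx": -0.05,"dy": 0.017,"dz": 0,"rx": 0,"ry": 0,"rz": 0.04,"hand": 0.04},{"dx": -0.1,"dy": 0.034,"dz": 0,"rx": 0,"ry": 0,"rz": 0.08,"hand": 0.04},{"dx": -0.15,"dy": 0.051,"dz": 0,"rx": 0,"ry": 0,"rz": 0.12,"hand": 0.04},{"dx": -0.2,"dy": 0.068,"dz": 0,"rx": 0,"ry": 0,"rz": 0.151,"hand": 0.04},{"dx": -0.25,"dy": 0.086,"dz": 0,"rx": 0,"ry": 0,"rz": 0.151,"hand": 0.04},{"dx": -0.3,"dy": 0.103,"dz": 0,"rx": 0,"ry": 0,"rz": 0.151,"hand": 0.04},{"dx": -0.34,"dy": 0.117,"dz": 0.02,"rx": 0,"ry": 0,"rz": 0.151,"hand": 0.04},{"dx": -0.352,"dy": 0.12,"dz": 0.06,"rx": 0,"ry": 0,"rz": 0.151,"hand": 0.04}]'

```text
t: 2.1
tool_pos: [0.502, -0.243, 0.1896]
eef_rot: [2.322, 2.112, 0.001]
ft_force: [-1.1, 0.8, -0.0]
width: 0.424
gripper_force: 0.0
```

```bash
python3 goal.py 0 -.305 .032
```

```text
t 2.1 world goal [ 0.5   -0.238  0.032] TCP in chute [ 0.0025 -0.3103  0.1896] 
shift [ 0.0055 -0.0029  0.1576] turn [0.0023 0.0014 0.0029] F [-1.1  0.8 -0. ] j [-0.55  0.1   1.33 -0.    1.71 -0.46] w 0.42
```

play_rows --increments '[{"dx": 0,"dy": -0.003,"dz": 0.055,"rx": 0,"ry": 0,"rz": 0,"hand": 0.04},{"dx": 0,"dy": -0.003,"dz": 0.11,"rx": 0,"ry": 0,"rz": 0,"hand": 0.04},{"dx": 0,"dy": -0.003,"dz": 0.145,"rx": 0,"ry": 0,"rz": 0,"hand": 0.04},{"dx": 0,"dy": -0.003,"dz": 0.157,"rx": 0,"ry": 0,"rz": 0,"hand": 0.04},{"dx": 0.005,"dy": -0.003,"dz": 0.157,"rx": 0,"ry": 0,"rz": 0,"hand": 0.04},{"dx": 0.012,"dy": -0.003,"dz": 0.157,"rx": 0,"ry": 0,"rz": 0,"hand": 0.04}]'

```text
t: 2.85
tool_pos: [0.5004, -0.2282, 0.0351]
eef_rot: [2.319, 2.114, 0.002]
ft_force: [0.1, -0.5, 1.1]
width: 0.423
gripper_force: 0.0
```

```bash
python3 goal.py 0 -.175 .032; python3 - <<'E'
from h import *
im=camera("top")[165:265,325:475]; cv2.imwrite("pics/t1.png",cv2.resize(im,None,fx=4,fy=4,interpolation=cv2.INTER_CUBIC))
E
```

```text
t 2.85 world goal [ 0.513 -0.108  0.032] TCP in chute [-0.0005 -0.2957  0.0351] 
shift [0.1207 0.0012 0.0029] turn [0.0035 0.0014 0.0054] F [ 0.1 -0.5  1.1] j [-0.53  0.15  1.58  0.    1.4  -0.44] w 0.42
```

View pics/t1.png

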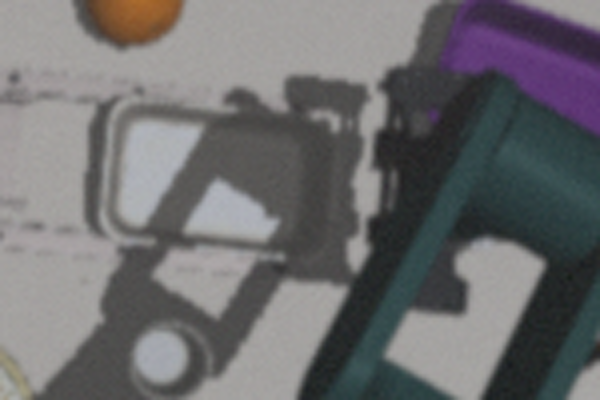

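The picture shows the hand behind the tub's free end, around crop (380,170), clear of both the cup and the purple tub. I'll push along the tool's +x.

play_rows --increments '[{"dx": 0.012,"dy": 0.001,"dz": 0,"rx": 0,"ry": 0,"rz": 0.005,"hand": 0.04},{"dx": 0.02,"dy": 0.001,"dz": 0,"rx": 0,"ry": 0,"rz": 0.005,"hand": 0.04},{"dx": 0.026,"dy": 0.001,"dz": 0,"rx": 0,"ry": 0,"rz": 0.005,"hand": 0.04},{"dx": 0.034,"dy": 0.001,"dz": 0,"rx": 0,"ry": 0,"rz": 0.005,"hand": 0.04},{"dx": 0.044,"dy": 0.001,"dz": 0,"rx": 0,"ry": 0,"rz": 0.005,"hand": 0.04},{"dx": 0.056,"dy": 0.001,"dz": 0,"rx": 0,"ry": 0,"rz": 0.005,"hand": 0.04},{"dx": 0.068,"dy": 0.001,"dz": 0,"rx": 0,"ry": 0,"rz": 0.005,"hand": 0.04},{"dx": 0.08,"dy": 0.001,"dz": 0,"rx": 0,"ry": 0,"rz": 0.005,"hand": 0.04}]'

```text
t: 3.9
tool_pos: [0.5073, -0.1473, 0.0328]
eef_rot: [-2.326, -2.111, -0.0]
ft_force: [-0.3, -1.1, 0.5]
width: 0.425
gripper_force: 0.0
```

```bash
python3 goal.py 0 -.175 .032
```

```text
t 3.9 world goal [ 0.513 -0.108  0.032] TCP in chute [-0.0015 -0.2145  0.0328] 
shift [0.0395 0.0016 0.0008] turn [-0.     -0.0001  0.0007] F [-0.3 -1.1  0.5] j [-0.39  0.11  1.63  0.    1.4  -0.29] w 0.43
```

play_rows --increments '[{"dx": 0.007,"dy": 0.001,"dz": 0,"rx": 0,"ry": 0,"rz": 0,"hand": 0.04},{"dx": 0.014,"dy": 0.001,"dz": 0,"rx": 0,"ry": 0,"rz": 0,"hand": 0.04},{"dx": 0.02,"dy": 0.001,"dz": 0,"rx": 0,"ry": 0,"rz": 0,"hand": 0.04},{"dx": 0.025,"dy": 0.001,"dz": 0,"rx": 0,"ry": 0,"rz": 0,"hand": 0.04},{"dx": 0.029,"dy": 0.001,"dz": 0,"rx": 0,"ry": 0,"rz": 0,"hand": 0.04},{"dx": 0.032,"dy": 0.001,"dz": 0,"rx": 0,"ry": 0,"rz": 0,"hand": 0.04},{"dx": 0.035,"dy": 0.001,"dz": 0,"rx": 0,"ry": 0,"rz": 0,"hand": 0.04},{"dx": 0.037,"dy": 0.001,"dz": 0,"rx": 0,"ry": 0,"rz": 0,"hand": 0.04}]'

```text
t: 4.9
tool_pos: [0.5118, -0.1114, 0.0329]
eef_rot: [-2.327, -2.111, -0.0]
ft_force: [1.7, -0.1, -0.5]
width: 0.426
gripper_force: 0.0
```

```bash
python3 goal.py 0 -.17 .032
```

```text
t 4.9 world goal [ 0.513 -0.103  0.032] TCP in chute [-0.0005 -0.1783  0.0329] 
shift [0.0083 0.0005 0.0009] turn [ 0.     -0.0001  0.0005] F [ 1.7 -0.1 -0.5] j [-0.32  0.1   1.64  0.    1.4  -0.23] w 0.43
```

Not at the stop yet. I'll continue in 2 mm steps.

play_rows --increments '[{"dx": 0.002,"dy": 0,"dz": 0,"rx": 0,"ry": 0,"rz": 0,"hand": 0.04},{"dx": 0.004,"dy": 0,"dz": 0,"rx": 0,"ry": 0,"rz": 0,"hand": 0.04},{"dx": 0.006,"dy": 0,"dz": 0,"rx": 0,"ry": 0,"rz": 0,"hand": 0.04},{"dx": 0.007,"dy": 0,"dz": 0,"rx": 0,"ry": 0,"rz": 0,"hand": 0.04}]'

```text
t: 5.4
tool_pos: [0.5125, -0.1044, 0.0329]
eef_rot: [-2.326, -2.111, -0.0]
ft_force: [-0.6, 0.7, -0.0]
width: 0.424
gripper_force: 0.0
```

```bash
python3 goal.py 0 -.17 .032
```

```text
t 5.4 world goal [ 0.513 -0.103  0.032] TCP in chute [-0.0005 -0.1713  0.0329] 
shift [0.0013 0.0005 0.0009] turn [ 0.     -0.0001  0.0006] F [-0.6  0.7 -0. ] j [-0.31  0.1   1.64  0.    1.4  -0.21] w 0.42
```

play_rows --increments '[{"dx": 0.001,"dy": 0,"dz": 0,"rx": 0,"ry": 0,"rz": 0,"hand": 0.04},{"dx": 0.002,"dy": 0,"dz": 0,"rx": 0,"ry": 0,"rz": 0,"hand": 0.04},{"dx": 0.003,"dy": 0,"dz": 0,"rx": 0,"ry": 0,"rz": 0,"hand": 0.04}]'

```text
t: 5.78
tool_pos: [0.5128, -0.1015, 0.0329]
eef_rot: [-2.327, -2.111, -0.0]
ft_force: [-0.6, -0.6, 0.9]
width: 0.429
gripper_force: 0.0
```

```bash
python3 goal.py 0 -.17 .032;  python3 - <<'E'
from h import *
im=camera("top")[165:265,275:425]; im2=camera("scene")[190:290,280:430]
cv2.imwrite("pics/t2.png",np.vstack([cv2.resize(i,None,fx=3,fy=3,interpolation=cv2.INTER_CUBIC) for i in(im,im2)]))
E
```

```text
t 5.78 world goal [ 0.513 -0.103  0.032] TCP in chute [-0.0005 -0.1684  0.0329] 
shift [-0.0016  0.0005  0.0009] turn [ 0.0001 -0.0001  0.0004] F [-0.6 -0.6  0.9] j [-0.3   0.1   1.64  0.    1.4  -0.21] w 0.43
```

View pics/t2.png

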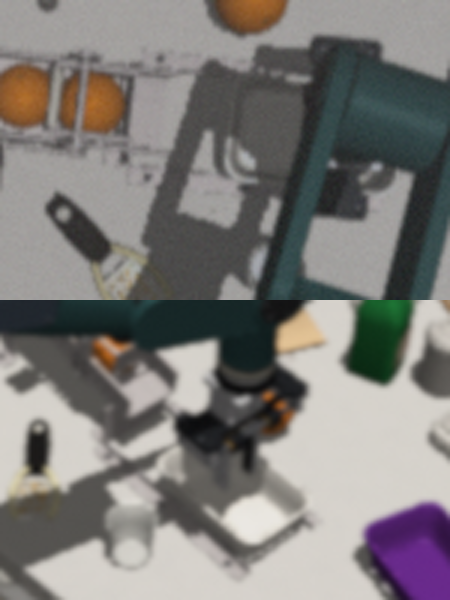

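The tub seems not to have moved: its ends are at about px 350 and 406 in the top view, and the scene view shows the fingers at or inside it. I'll check where the TCP projects.

```bash
python3 - <<'E'
from fit import *
p=r.x
for n,P in(("tcp now",[.5128,-.1015,.033]),("wrist",[.5128,-.1015,.2]),("tcp t1",[.5004,-.2282,.035]),("wrist t1",[.5004,-.2282,.2])):
    a,b=T.proj(P)[0],S.proj(P)[0]; print(n,a.round(),((a-[275,165])*3).round(),b.round(),((b-[280,190])*3+[0,300]).round())
for d in(0,.0946):
  for y in(-.097,.097): 
    q=chute(p,[0,-.067-d+y,.055]); a,b=T.proj(q)[0],S.proj(q)[0]; print(d,y,q.round(3),a.round(),((a-[275,165])*3).round(),((b-[280,190])*3+[0,300]).round())
E
```

```text
tcp now [379. 209.] [312. 132.] [358. 254.] [234. 491.]
wrist [388. 207.] [339. 125.] [361. 224.] [243. 402.]
tcp t1 [417. 213.] [426. 145.] [381. 273.] [303. 548.]
wrist t1 [432. 211.] [470. 139.] [386. 243.] [317. 459.]
0 -0.097 [[ 0.514 -0.097  0.055]] [379. 208.] [311. 130.] [233. 478.]
0 0.097 [[0.533 0.096 0.055]] [321. 202.] [137. 111.] [138. 399.]
0.0946 -0.097 [[ 0.505 -0.191  0.055]] [407. 212.] [397. 140.] [284. 520.]
0.0946 0.097 [[0.523 0.002 0.055]] [349. 205.] [222. 121.] [183. 436.]
```

```bash
python3 - <<'E'
from h import *
im2=camera("scene")[205:280,325:395]
im=camera("top")[175:235,340:415]
a=cv2.resize(im2,(560,600),interpolation=cv2.INTER_CUBIC)
cv2.imwrite("pics/t3.png",cv2.convertScaleAbs(a,alpha=1.3,beta=10))
E
```

```text
(no output)
```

View pics/t3.png

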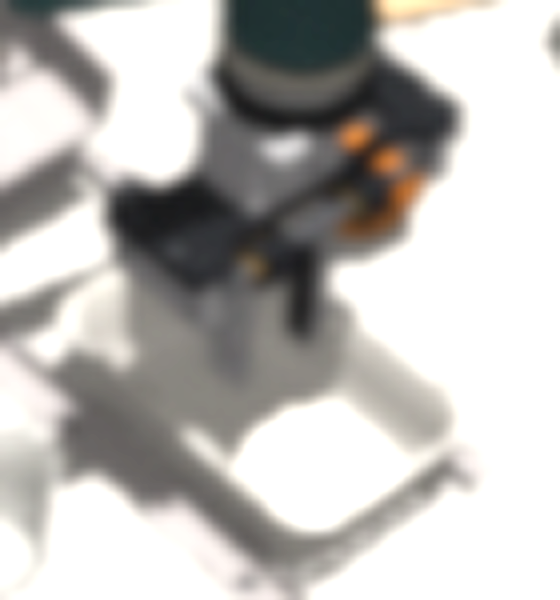

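```bash
python3 - <<'E'
from fit import *
p=r.x
for z in(.03,.045,.06,.075):
    print(z,S.proj(chute(p,[[-.027,-.168,z],[.027,-.168,z]])).round(1).tolist())
E
python3 goal.py 0 -.31 .1
```

```text
0.03 [[353.1, 257.4], [362.9, 250.9]]
0.045 [[353.3, 254.9], [363.1, 248.4]]
0.06 [[353.5, 252.3], [363.4, 245.8]]
0.075 [[353.8, 249.7], [363.7, 243.2]]
t 5.97 world goal [ 0.499 -0.243  0.1  ] TCP in chute [-0.0005 -0.1684  0.0329] 
shift [-0.1416  0.0004 -0.0671] turn [ 0.0001 -0.      0.0005] F [ 0.1  0.6 -0.4] j [-0.3   0.1   1.64  0.    1.4  -0.21] w 0.43
```

The tips measure about z = 58 mm: the fingers sit back when open, so they passed over the rim and the tub is undisturbed. I'll lift, shut the fingers, go back and push again.

play_rows --increments '[{"dx": 0,"dy": 0,"dz": -0.04,"rx": 0,"ry": 0,"rz": 0,"hand": 0.04},{"dx": 0,"dy": 0,"dz": -0.09,"rx": 0,"ry": 0,"rz": 0,"hand": 0},{"dx": -0.04,"dy": 0,"dz": -0.09,"rx": 0,"ry": 0,"rz": 0,"hand": 0},{"dx": -0.09,"dy": 0,"dz": -0.09,"rx": 0,"ry": 0,"rz": 0,"hand": 0},{"dx": -0.135,"dy": 0,"dz": -0.09,"rx": 0,"ry": 0,"rz": 0,"hand": 0},{"dx": -0.135,"dy": 0,"dz": -0.06,"rx": 0,"ry": 0,"rz": 0,"hand": 0},{"dx": -0.135,"dy": 0,"dz": -0.02,"rx": 0,"ry": 0,"rz": 0,"hand": 0},{"dx": -0.135,"dy": 0,"dz": 0,"rx": 0,"ry": 0,"rz": 0,"hand": 0}]'

```text
t: 6.98
tool_pos: [0.4982, -0.2354, 0.0302]
eef_rot: [-2.324, -2.108, 0.002]
ft_force: [0.7, 0.4, 0.4]
width: 0.003
gripper_force: 0.0
```

```bash
python3 goal.py 0 -.175 .032
```

```text
t 6.97 world goal [ 0.513 -0.108  0.032] TCP in chute [-0.002  -0.3031  0.0302] 
shift [ 0.1281  0.002  -0.0016] turn [-0.0034 -0.0018 -0.0002] F [0.7 0.4 0.4] j [-0.54  0.17  1.58  0.    1.4  -0.45] w 0.0
```

play_rows --increments '[{"dx": 0.015,"dy": 0.002,"dz": 0,"rx": 0,"ry": 0,"rz": 0,"hand": 0},{"dx": 0.025,"dy": 0.002,"dz": 0,"rx": 0,"ry": 0,"rz": 0,"hand": 0},{"dx": 0.032,"dy": 0.002,"dz": 0,"rx": 0,"ry": 0,"rz": 0,"hand": 0},{"dx": 0.037,"dy": 0.002,"dz": 0,"rx": 0,"ry": 0,"rz": 0,"hand": 0},{"dx": 0.043,"dy": 0.002,"dz": 0,"rx": 0,"ry": 0,"rz": 0,"hand": 0},{"dx": 0.052,"dy": 0.002,"dz": 0,"rx": 0,"ry": 0,"rz": 0,"hand": 0},{"dx": 0.062,"dy": 0.002,"dz": 0,"rx": 0,"ry": 0,"rz": 0,"hand": 0},{"dx": 0.072,"dy": 0.002,"dz": 0,"rx": 0,"ry": 0,"rz": 0,"hand": 0}]'

```text
t: 7.98
tool_pos: [0.5087, -0.1637, 0.0328]
eef_rot: [-2.326, -2.111, -0.0]
ft_force: [0.3, 0.5, -0.9]
width: 0.008
gripper_force: 0.0
```

play_rows --increments '[{"dx": 0.01,"dy": 0,"dz": 0,"rx": 0,"ry": 0,"rz": 0,"hand": 0},{"dx": 0.02,"dy": 0,"dz": 0,"rx": 0,"ry": 0,"rz": 0,"hand": 0},{"dx": 0.029,"dy": 0,"dz": 0,"rx": 0,"ry": 0,"rz": 0,"hand": 0},{"dx": 0.036,"dy": 0,"dz": 0,"rx": 0,"ry": 0,"rz": 0,"hand": 0},{"dx": 0.042,"dy": 0,"dz": 0,"rx": 0,"ry": 0,"rz": 0,"hand": 0},{"dx": 0.047,"dy": 0,"dz": 0,"rx": 0,"ry": 0,"rz": 0,"hand": 0},{"dx": 0.05,"dy": 0,"dz": 0,"rx": 0,"ry": 0,"rz": 0,"hand": 0}]'

```text
t: 8.85
tool_pos: [0.5135, -0.1145, 0.0329]
eef_rot: [-2.326, -2.111, -0.0]
ft_force: [-1.2, -0.4, -0.3]
width: 0.004
gripper_force: 0.0
```

```bash
python3 goal.py 0 -.172 .032
```

```text
t 8.85 world goal [ 0.513 -0.105  0.032] TCP in chute [ 0.0015 -0.1812  0.0329] 
shift [ 0.0092 -0.0015  0.0009] turn [ 0.     -0.      0.0006] F [-1.2 -0.4 -0.3] j [-0.33  0.11  1.64  0.    1.4  -0.23] w 0.0
```

Check that the tub moved, then carry on to the stop in small steps.

play_rows --increments '[{"dx": 0.002,"dy": -0.001,"dz": 0,"rx": 0,"ry": 0,"rz": 0,"hand": 0},{"dx": 0.004,"dy": -0.001,"dz": 0,"rx": 0,"ry": 0,"rz": 0,"hand": 0},{"dx": 0.006,"dy": -0.001,"dz": 0,"rx": 0,"ry": 0,"rz": 0,"hand": 0},{"dx": 0.007,"dy": -0.001,"dz": 0,"rx": 0,"ry": 0,"rz": 0,"hand": 0},{"dx": 0.008,"dy": -0.001,"dz": 0,"rx": 0,"ry": 0,"rz": 0,"hand": 0}]'

```text
t: 9.48
tool_pos: [0.5133, -0.1066, 0.0329]
eef_rot: [-2.327, -2.111, -0.0]
ft_force: [-0.2, -0.1, 0.3]
width: 0.011
gripper_force: 0.0
```

```bash
python3 goal.py 0 -.172 .032;  python3 - <<'E'
from h import *
im=camera("top")[165:265,275:425]; im2=camera("scene")[190:290,280:430]
cv2.imwrite("pics/t4.png",np.hstack([cv2.resize(i,None,fx=2.6,fy=4,interpolation=cv2.INTER_CUBIC) for i in(im,im2)]))
E
```

```text
t 9.47 world goal [ 0.513 -0.105  0.032] TCP in chute [ 0.0005 -0.1734  0.0329] 
shift [ 0.0014 -0.0005  0.0009] turn [-0.     -0.0001  0.0005] F [-0.2 -0.1  0.3] j [-0.31  0.1   1.64  0.    1.4  -0.22] w 0.01
```

View pics/t4.png

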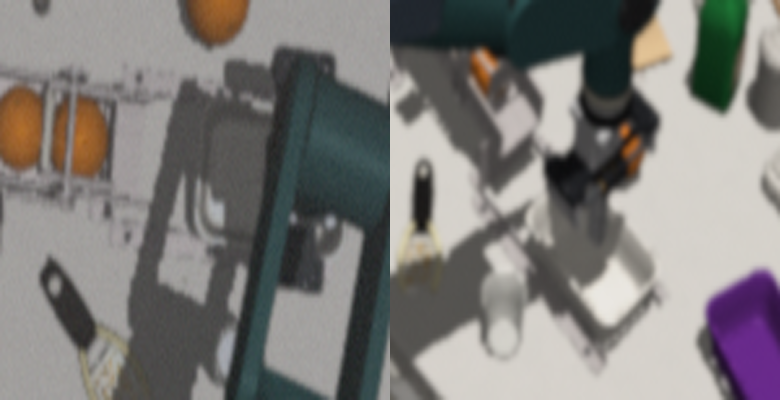

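The tub still has not moved: its left end is at about px 350 in the top view, and the tip appears about 25 mm higher than reported. I'll lift, go back and probe downward behind the tub to find the real tip height.

play_rows --increments '[{"dx": 0,"dy": 0,"dz": -0.04,"rx": 0,"ry": 0,"rz": 0,"hand": 0},{"dx": 0,"dy": 0,"dz": -0.08,"rx": 0,"ry": 0,"rz": 0,"hand": 0},{"dx": -0.05,"dy": 0,"dz": -0.08,"rx": 0,"ry": 0,"rz": 0,"hand": 0},{"dx": -0.1,"dy": 0,"dz": -0.08,"rx": 0,"ry": 0,"rz": 0,"hand": 0},{"dx": -0.135,"dy": 0,"dz": -0.08,"rx": 0,"ry": 0,"rz": 0,"hand": 0},{"dx": -0.135,"dy": 0,"dz": -0.04,"rx": 0,"ry": 0,"rz": 0,"hand": 0},{"dx": -0.135,"dy": 0,"dz": 0,"rx": 0,"ry": 0,"rz": 0,"hand": 0},{"dx": -0.135,"dy": 0,"dz": 0.012,"rx": 0,"ry": 0,"rz": 0,"hand": 0}]'

```text
t: 10.58
tool_pos: [0.4981, -0.24, 0.0178]
eef_rot: [-2.323, -2.107, 0.002]
ft_force: [-0.8, 0.2, -0.1]
width: 0.007
gripper_force: 0.0
```

```bash
python3 goal.py 0 -.172 .02; python3 - <<'E'
from fit import *
a=cv2.imread("pics/top0.png"); b=camera("top")
print("top moved?")
# tub-left-end shift: template match of the stop-side rim region against the first picture
for n,(u,v,w,h) in {"tub left end":(340,185,40,55),"cup":(350,240,30,28),"zester":(285,225,50,50)}.items():
    m=cv2.matchTemplate(b[v-12:v+h+12,u-35:u+w+35],a[v:v+h,u:u+w],cv2.TM_CCOEFF_NORMED); _,s,_,l=cv2.minMaxLoc(m); print(n,round(s,2),l[0]-35,l[1]-12)
s=camera("scene"); s0=cv2.imread("pics/scene0.png")
crop=lambda i:cv2.resize(i[235:295,320:420],None,fx=6,fy=5,interpolation=cv2.INTER_CUBIC)
cv2.imwrite("pics/t5.png",np.vstack([crop(s0),crop(s)]))
q=robot.sense(); 
for z in (0,.02,.04): print(z,((S.proj([q['tool_pos'][0],q['tool_pos'][1],q['tool_pos'][2]+z])[0]-[320,235])*[6,5]+[0,300]).round())
E
```

```text
t 10.57 world goal [ 0.513 -0.105  0.02 ] TCP in chute [-0.0016 -0.3076  0.0178] 
shift [ 0.1356  0.0016 -0.0019] turn [-0.0052 -0.0026  0.0001] F [-0.8  0.2 -0.1] j [-0.55  0.18  1.58  0.    1.38 -0.45] w 0.01
top moved?
tub left end 0.52 0 0
cup 0.43 0 0
zester 0.93 0 0
0 [378. 510.]
0.02 [381. 493.]
0.04 [384. 476.]
```

View pics/t5.png

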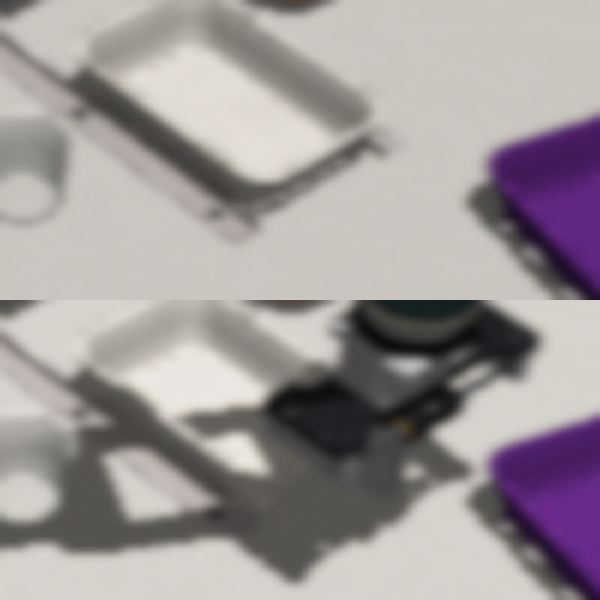

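The tub is exactly where it started. The tip images near crop (380,495), about 20–25 mm above the reported height. I'll lower further while watching the force, then push again.

play_rows --increments '[{"dx": 0,"dy": 0.002,"dz": 0.005,"rx": -0.005,"ry": -0.003,"rz": 0,"hand": 0},{"dx": 0,"dy": 0.002,"dz": 0.01,"rx": -0.005,"ry": -0.003,"rz": 0,"hand": 0},{"dx": 0,"dy": 0.002,"dz": 0.013,"rx": -0.005,"ry": -0.003,"rz": 0,"hand": 0},{"dx": 0,"dy": 0.002,"dz": 0.013,"rx": -0.005,"ry": -0.003,"rz": 0,"hand": 0}]'

```text
t: 11.18
tool_pos: [0.5022, -0.2411, 0.0079]
eef_rot: [2.322, 2.107, 0.002]
ft_force: [0.6, -0.4, 0.3]
width: 0.007
gripper_force: 0.0
```

```bash
python3 goal.py 0 -.172 .005
```

```text
t 11.18 world goal [ 0.513 -0.105  0.005] TCP in chute [ 0.0026 -0.3084  0.0079] 
shift [ 0.1364 -0.0025  0.0025] turn [0.0051 0.0029 0.0006] F [ 0.6 -0.4  0.3] j [-0.55  0.19  1.59 -0.    1.35 -0.45] w 0.01
```

play_rows --increments '[{"dx": 0.015,"dy": -0.002,"dz": 0,"rx": 0.005,"ry": 0.003,"rz": 0,"hand": 0},{"dx": 0.028,"dy": -0.002,"dz": 0,"rx": 0.005,"ry": 0.003,"rz": 0,"hand": 0},{"dx": 0.035,"dy": -0.002,"dz": 0,"rx": 0.005,"ry": 0.003,"rz": 0,"hand": 0},{"dx": 0.04,"dy": -0.002,"dz": 0,"rx": 0.005,"ry": 0.003,"rz": 0,"hand": 0},{"dx": 0.045,"dy": -0.002,"dz": 0,"rx": 0.005,"ry": 0.003,"rz": 0,"hand": 0},{"dx": 0.051,"dy": -0.002,"dz": 0,"rx": 0.005,"ry": 0.003,"rz": 0,"hand": 0},{"dx": 0.058,"dy": -0.002,"dz": 0,"rx": 0.005,"ry": 0.003,"rz": 0,"hand": 0},{"dx": 0.066,"dy": -0.002,"dz": 0,"rx": 0.005,"ry": 0.003,"rz": 0,"hand": 0}]'

```text
t: 12.18
tool_pos: [0.5068, -0.1751, 0.0078]
eef_rot: [2.327, 2.111, 0.0]
ft_force: [-1.2, -1.8, 1.6]
width: 0.006
gripper_force: 0.6
```

```bash
python3 goal.py 0 -.172 .005; cat > mv.py <<'E'
from fit import *
a=cv2.imread("pics/scene0.png"); b=camera("scene")
p=r.x
def shift(n,u,v,w,h,m=25):
    t=cv2.matchTemplate(b[v-m:v+h+m,u-m:u+w+m],a[v:v+h,u:u+w],cv2.TM_CCOEFF_NORMED); _,s,_,l=cv2.minMaxLoc(t); print(n,round(s,2),l[0]-m,l[1]-m)
shift("tub near corner",352,262,18,16); shift("tub left part",330,238,22,14); shift("cup",313,257,20,25); shift("zester",283,228,20,35)
for d in(.0946,.05,.02,0): print(d,(S.proj(chute(p,[0,-.164-d,.055]))-S.proj(chute(p,[0,-.2586,.055]))).round(1))
E
python3 mv.py
```

```text
t 12.18 world goal [ 0.513 -0.105  0.005] TCP in chute [ 0.0007 -0.2422  0.0078] 
shift [ 0.0702 -0.0007  0.0028] turn [0.0004 0.0002 0.0003] F [-1.2 -1.8  1.6] j [-0.44  0.15  1.64 -0.    1.35 -0.34] w 0.01
tub near corner 0.85 -23 -20
tub left part 0.93 -4 -4
cup 0.5 22 4
zester 0.94 0 -1
0.0946 [[0. 0.]]
0.05 [[-8.1 -6.7]]
0.02 [[-13.5 -11.1]]
0 [[-17. -14.]]
```

The tub moves now: its left part shifted (-4,-4) px, about 25 mm. I'll continue to the stop.

play_rows --increments '[{"dx": 0.009,"dy": -0.001,"dz": 0,"rx": 0,"ry": 0,"rz": 0,"hand": 0},{"dx": 0.018,"dy": -0.001,"dz": 0,"rx": 0,"ry": 0,"rz": 0,"hand": 0},{"dx": 0.028,"dy": -0.001,"dz": 0,"rx": 0,"ry": 0,"rz": 0,"hand": 0},{"dx": 0.038,"dy": -0.001,"dz": 0,"rx": 0,"ry": 0,"rz": 0,"hand": 0},{"dx": 0.047,"dy": -0.001,"dz": 0,"rx": 0,"ry": 0,"rz": 0,"hand": 0},{"dx": 0.054,"dy": -0.001,"dz": 0,"rx": 0,"ry": 0,"rz": 0,"hand": 0},{"dx": 0.059,"dy": -0.001,"dz": 0,"rx": 0,"ry": 0,"rz": 0,"hand": 0},{"dx": 0.063,"dy": -0.001,"dz": 0,"rx": 0,"ry": 0,"rz": 0,"hand": 0}]'

```text
t: 13.22
tool_pos: [0.5117, -0.1123, 0.0077]
eef_rot: [-2.326, -2.111, 0.0]
ft_force: [0.2, -0.2, 0.5]
width: 0.005
gripper_force: 0.6
```

play_rows --increments '[{"dx": 0.002,"dy": 0,"dz": 0,"rx": 0,"ry": 0,"rz": 0,"hand": 0},{"dx": 0.004,"dy": 0,"dz": 0,"rx": 0,"ry": 0,"rz": 0,"hand": 0},{"dx": 0.005,"dy": 0,"dz": 0,"rx": 0,"ry": 0,"rz": 0,"hand": 0},{"dx": 0.006,"dy": 0,"dz": 0,"rx": 0,"ry": 0,"rz": 0,"hand": 0}]'

```text
t: 13.72
tool_pos: [0.5123, -0.1066, 0.0077]
eef_rot: [2.327, 2.111, 0.0]
ft_force: [-0.3, -0.4, -0.1]
width: 0.003
gripper_force: 0.6
```

```bash
python3 goal.py 0 -.172 .005; python3 mv.py
```

```text
t 13.72 world goal [ 0.513 -0.105  0.005] TCP in chute [-0.0005 -0.1735  0.0077] 
shift [0.0015 0.0005 0.0027] turn [0.0001 0.     0.0004] F [-0.3 -0.4 -0.1] j [-0.31  0.12  1.67  0.    1.35 -0.22] w 0.0
tub near corner 0.78 -1 4
tub left part 0.74 -23 5
cup 0.6 13 -4
zester 0.77 0 0
0.0946 [[0. 0.]]
0.05 [[-8.1 -6.7]]
0.02 [[-13.5 -11.1]]
0 [[-17. -14.]]
```

Not at the stop yet. I'll continue in 1 mm steps until the force shows.

play_rows --increments '[{"dx": 0.001,"dy": 0,"dz": 0,"rx": 0,"ry": 0,"rz": 0,"hand": 0},{"dx": 0.002,"dy": 0,"dz": 0,"rx": 0,"ry": 0,"rz": 0,"hand": 0},{"dx": 0.003,"dy": 0,"dz": 0,"rx": 0,"ry": 0,"rz": 0,"hand": 0},{"dx": 0.004,"dy": 0,"dz": 0,"rx": 0,"ry": 0,"rz": 0,"hand": 0}]'

```text
t: 14.28
tool_pos: [0.5124, -0.1045, 0.0077]
eef_rot: [2.325, 2.109, -0.005]
ft_force: [-1.7, -7.6, 0.4]
width: 0.004
gripper_force: 3.9
```

play_rows --increments '[{"dx": 0.001,"dy": 0,"dz": 0,"rx": 0,"ry": 0,"rz": 0,"hand": 0},{"dx": 0.002,"dy": 0,"dz": 0,"rx": 0,"ry": 0,"rz": 0,"hand": 0}]'

```text
t: 14.52
tool_pos: [0.5124, -0.1046, 0.0078]
eef_rot: [2.323, 2.107, -0.009]
ft_force: [-1.9, -11.9, 0.3]
width: 0.007
gripper_force: 6.1
```

The force climbs to 12 N with no further motion, so the tub is home (TCP at chute y = -171.5 mm, expected -172 mm). I'll back off and lift.

play_rows --increments '[{"dx": -0.01,"dy": 0,"dz": 0,"rx": 0,"ry": 0,"rz": 0,"hand": 0},{"dx": -0.035,"dy": 0,"dz": 0,"rx": 0,"ry": 0,"rz": 0,"hand": 0},{"dx": -0.045,"dy": 0,"dz": -0.03,"rx": 0,"ry": 0,"rz": 0,"hand": 0},{"dx": -0.045,"dy": 0,"dz": -0.085,"rx": 0,"ry": 0,"rz": 0,"hand": 0},{"dx": -0.045,"dy": -0.01,"dz": -0.145,"rx": 0,"ry": 0,"rz": 0,"hand": 0},{"dx": -0.045,"dy": -0.03,"dz": -0.2,"rx": 0,"ry": 0,"rz": 0,"hand": 0},{"dx": -0.03,"dy": -0.06,"dz": -0.25,"rx": 0,"ry": 0,"rz": 0,"hand": 0},{"dx": 0,"dy": -0.1,"dz": -0.27,"rx": 0,"ry": 0,"rz": 0,"hand": 0}]'

```text
t: 15.52
tool_pos: [0.4138, -0.0904, 0.2809]
eef_rot: [2.325, 2.108, 0.006]
ft_force: [0.2, 0.5, 0.7]
width: 0.004
gripper_force: 0.0
```

```bash
python3 goal.py -.075 .179 .23; python3 mv.py
```

```text
t 15.53 world goal [0.472 0.251 0.23 ] TCP in chute [-0.1001 -0.167   0.2809] 
shift [0.3459 0.0249 0.0513] turn [ 0.0051 -0.0008  0.    ] F [0.2 0.5 0.7] j [-0.35 -0.2   1.43  0.    1.9  -0.25] w 0.0
tub near corner 0.78 -1 4
tub left part 0.7 -15 -14
cup 0.65 0 0
zester 0.75 0 0
0.0946 [[0. 0.]]
0.05 [[-8.1 -6.7]]
0.02 [[-13.5 -11.1]]
0 [[-17. -14.]]
```

play_rows --increments '[{"dx": 0.05,"dy": 0.004,"dz": 0,"rx": 0,"ry": 0,"rz": 0,"hand": 0},{"dx": 0.1,"dy": 0.008,"dz": 0,"rx": 0,"ry": 0,"rz": 0,"hand": 0},{"dx": 0.15,"dy": 0.012,"dz": 0,"rx": 0,"ry": 0,"rz": 0,"hand": 0},{"dx": 0.2,"dy": 0.016,"dz": 0,"rx": 0,"ry": 0,"rz": 0,"hand": 0},{"dx": 0.25,"dy": 0.02,"dz": 0,"rx": 0,"ry": 0,"rz": 0,"hand": 0},{"dx": 0.3,"dy": 0.024,"dz": 0,"rx": 0,"ry": 0,"rz": 0,"hand": 0},{"dx": 0.335,"dy": 0.025,"dz": 0.01,"rx": 0,"ry": 0,"rz": 0,"hand": 0},{"dx": 0.346,"dy": 0.025,"dz": 0.03,"rx": 0,"ry": 0,"rz": 0,"hand": 0}]'

```text
t: 16.58
tool_pos: [0.4716, 0.254, 0.2471]
eef_rot: [-2.321, -2.114, -0.002]
ft_force: [0.5, -0.3, -0.5]
width: 0.004
gripper_force: 0.0
```

play_rows --increments '[{"dx": 0,"dy": 0,"dz": 0.01,"rx": 0,"ry": 0,"rz": 0,"hand": 0},{"dx": 0,"dy": 0,"dz": 0.02,"rx": 0,"ry": 0,"rz": 0,"hand": 0}]'

```text
t: 16.82
tool_pos: [0.4716, 0.2508, 0.2271]
eef_rot: [-2.326, -2.111, 0.0]
ft_force: [0.2, 0.3, 0.4]
width: 0.003
gripper_force: 0.0
```

```bash
python3 goal.py -.075 .179 .18
```

```text
t 16.82 world goal [0.472 0.251 0.18 ] TCP in chute [-0.0758  0.1783  0.2271] 
shift [0.0007 0.0008 0.0471] turn [-0.0006 -0.0002  0.0004] F [0.2 0.3 0.4] j [0.38 0.05 1.31 0.   1.78 0.48] w 0.0
```

play_rows --increments '[{"dx": 0,"dy": 0,"dz": 0.01,"rx": 0,"ry": 0,"rz": 0,"hand": 0},{"dx": 0,"dy": 0,"dz": 0.018,"rx": 0,"ry": 0,"rz": 0,"hand": 0},{"dx": 0,"dy": 0,"dz": 0.026,"rx": 0,"ry": 0,"rz": 0,"hand": 0},{"dx": 0,"dy": 0,"dz": 0.034,"rx": 0,"ry": 0,"rz": 0,"hand": 0},{"dx": 0,"dy": 0,"dz": 0.04,"rx": 0,"ry": 0,"rz": 0,"hand": 0},{"dx": 0,"dy": 0,"dz": 0.046,"rx": 0,"ry": 0,"rz": 0,"hand": 0},{"dx": 0,"dy": 0,"dz": 0.052,"rx": 0,"ry": 0,"rz": 0,"hand": 0},{"dx": 0,"dy": 0,"dz": 0.058,"rx": 0,"ry": 0,"rz": 0,"hand": 0}]'

```text
t: 17.82
tool_pos: [0.4723, 0.2518, 0.1704]
eef_rot: [2.326, 2.112, 0.004]
ft_force: [-0.0, 0.8, 3.5]
width: -0.002
gripper_force: 1.4
```

play_rows --increments '[{"dx": 0,"dy": 0,"dz": 0.008,"rx": 0,"ry": 0,"rz": 0,"hand": 0},{"dx": 0,"dy": 0,"dz": 0.016,"rx": 0,"ry": 0,"rz": 0,"hand": 0},{"dx": 0,"dy": 0,"dz": 0.024,"rx": 0,"ry": 0,"rz": 0,"hand": 0},{"dx": 0,"dy": 0,"dz": 0.032,"rx": 0,"ry": 0,"rz": 0,"hand": 0}]'

```text
t: 18.32
tool_pos: [0.4722, 0.2522, 0.1384]
eef_rot: [-2.325, -2.111, -0.005]
ft_force: [-0.2, 5.0, 6.7]
width: 0.001
gripper_force: 3.2
```

```bash
cat > or.py <<'E'
from fit import *
def oranges(i):
    m=cv2.inRange(cv2.cvtColor(i,cv2.COLOR_BGR2HSV),(5,120,60),(20,255,255)); n,_,st,c=cv2.connectedComponentsWithStats(m)
    return [(int(s[4]),*q.round(1).tolist()) for s,q in zip(st[1:],c[1:]) if s[4]>40 and 240<q[0]<420 and 150<q[1]<300]
print("t",round(robot.sense()['t'],2),"top",oranges(camera("top")),"\nscene",oranges(camera("scene")),"F",robot.sense()['ft_force'].round(1))
E
python3 or.py; python3 goal.py -.075 .179 .12
```

```text
t 18.32 top [(392, 358.5, 163.5), (236, 284.3, 196.9), (226, 310.0, 199.3)] 
scene [(92, 310.6, 162.7), (245, 301.1, 187.8), (112, 320.3, 210.9), (271, 368.4, 224.8)] F [0.3 4.8 4.3]
t 18.43 world goal [0.472 0.251 0.12 ] TCP in chute [-0.0755  0.1794  0.1373] 
shift [-0.0004  0.0005  0.0173] turn [ 0.0005 -0.0018  0.001 ] F [0.3 4.8 4.3] j [0.38 0.06 1.47 0.   1.61 0.48] w 0.01
```

play_rows --increments '[{"dx": 0,"dy": 0,"dz": 0.004,"rx": 0,"ry": 0,"rz": 0,"hand": 0},{"dx": 0,"dy": 0,"dz": 0.008,"rx": 0,"ry": 0,"rz": 0,"hand": 0},{"dx": 0,"dy": 0,"dz": 0.012,"rx": 0,"ry": 0,"rz": 0,"hand": 0},{"dx": 0,"dy": 0,"dz": 0.015,"rx": 0,"ry": 0,"rz": 0,"hand": 0}]'

```text
t: 18.92
tool_pos: [0.4719, 0.251, 0.1232]
eef_rot: [2.326, 2.111, 0.001]
ft_force: [0.2, 1.9, 6.5]
width: 0.006
gripper_force: 3.2
```

```bash
python3 or.py; python3 goal.py -.075 .179 .12
```

```text
t 18.93 top [(394, 358.5, 163.6), (240, 284.5, 197.2), (122, 326.9, 202.2)] 
scene [(109, 309.8, 162.4), (270, 301.5, 188.2), (198, 328.4, 215.8), (271, 368.4, 224.8)] F [-0.1  2.5  5.6]
t 19.02 world goal [0.472 0.251 0.12 ] TCP in chute [-0.0755  0.1784  0.1229] 
shift [0.0006 0.0005 0.0029] turn [0.0006 0.0001 0.0005] F [-0.1  2.5  5.6] j [ 0.38  0.07  1.49 -0.    1.58  0.48] w 0.0
```

The first orange is rolling, now at px 327. I'll press 3 mm more and hold while it clears.

play_rows --increments '[{"dx": 0,"dy": 0,"dz": 0.003,"rx": 0,"ry": 0,"rz": 0,"hand": 0},{"dx": 0,"dy": 0,"dz": 0.003,"rx": 0,"ry": 0,"rz": 0,"hand": 0},{"dx": 0,"dy": 0,"dz": 0.003,"rx": 0,"ry": 0,"rz": 0,"hand": 0},{"dx": 0,"dy": 0,"dz": 0.003,"rx": 0,"ry": 0,"rz": 0,"hand": 0},{"dx": 0,"dy": 0,"dz": 0.003,"rx": 0,"ry": 0,"rz": 0,"hand": 0},{"dx": 0,"dy": 0,"dz": 0.003,"rx": 0,"ry": 0,"rz": 0,"hand": 0}]'

```text
t: 19.77
tool_pos: [0.4719, 0.2505, 0.1202]
eef_rot: [2.326, 2.11, -0.0]
ft_force: [0.3, 0.9, 5.6]
width: 0.003
gripper_force: 3.1
```

```bash
python3 or.py
```

```text
t 19.77 top [(399, 358.3, 163.5), (237, 284.6, 197.1), (296, 355.0, 205.4)] 
scene [(110, 309.7, 162.2), (267, 301.6, 188.3), (122, 240.0, 186.6), (271, 368.4, 224.8), (221, 344.1, 240.1)] F [-0.4  2.2  6. ]
```

The first orange is in the tub at top px (355,205), and the second is held at (284.6,197). I'll release by raising straight up.

play_rows --increments '[{"dx": 0,"dy": 0,"dz": -0.01,"rx": 0,"ry": 0,"rz": 0,"hand": 0},{"dx": 0,"dy": 0,"dz": -0.02,"rx": 0,"ry": 0,"rz": 0,"hand": 0},{"dx": 0,"dy": 0,"dz": -0.03,"rx": 0,"ry": 0,"rz": 0,"hand": 0},{"dx": 0,"dy": 0,"dz": -0.042,"rx": 0,"ry": 0,"rz": 0,"hand": 0},{"dx": 0,"dy": 0,"dz": -0.055,"rx": 0,"ry": 0,"rz": 0,"hand": 0},{"dx": 0,"dy": 0,"dz": -0.07,"rx": 0,"ry": 0,"rz": 0,"hand": 0},{"dx": 0,"dy": 0,"dz": -0.1,"rx": 0,"ry": 0,"rz": 0,"hand": 0},{"dx": 0,"dy": 0,"dz": -0.14,"rx": 0,"ry": 0,"rz": 0,"hand": 0}]'

```text
t: 20.88
tool_pos: [0.4707, 0.2509, 0.2592]
eef_rot: [-2.325, -2.11, 0.006]
ft_force: [0.1, 0.3, 0.3]
width: 0.006
gripper_force: 0.0
```

play_rows --increments '[{"dx": 0,"dy": -0.04,"dz": 0,"rx": 0,"ry": 0,"rz": 0,"hand": 0},{"dx": 0,"dy": -0.08,"dz": 0,"rx": 0,"ry": 0,"rz": 0,"hand": 0},{"dx": 0,"dy": -0.12,"dz": 0,"rx": 0,"ry": 0,"rz": 0,"hand": 0},{"dx": 0,"dy": -0.14,"dz": 0,"rx": 0,"ry": 0,"rz": 0,"hand": 0},{"dx": 0,"dy": -0.14,"dz": 0,"rx": 0,"ry": 0,"rz": 0,"hand": 0},{"dx": 0,"dy": -0.14,"dz": 0,"rx": 0,"ry": 0,"rz": 0,"hand": 0}]'

```text
t: 21.62
tool_pos: [0.3332, 0.2646, 0.2594]
eef_rot: [2.327, 2.11, -0.0]
ft_force: [0.9, 0.4, -0.3]
width: 0.003
gripper_force: 0.0
```

```bash
python3 or.py; python3 - <<'E'
from h import *
im=camera("top")[165:265,225:425]; im2=camera("scene")[160:290,270:430]
a=cv2.resize(im,(600,300),interpolation=cv2.INTER_CUBIC); b=cv2.resize(im2,(369,300),interpolation=cv2.INTER_CUBIC); b=cv2.copyMakeBorder(b,0,0,0,231,0)
cv2.imwrite("pics/end.png",np.vstack([a,b])); print(robot.sense()['ft_force'])
E
```

```text
t 21.62 top [(395, 358.4, 163.5), (318, 282.0, 196.4), (54, 297.8, 197.9), (178, 308.3, 199.5), (300, 350.0, 203.7)] 
scene [(170, 307.8, 163.5), (72, 306.2, 190.7), (69, 319.2, 201.7), (41, 314.3, 207.9), (271, 368.4, 224.8), (223, 342.4, 238.0)] F [-0.3 -0.5 -0. ]
[ 0.27283899  0.86319762 -0.79078695]
```

View pics/end.png

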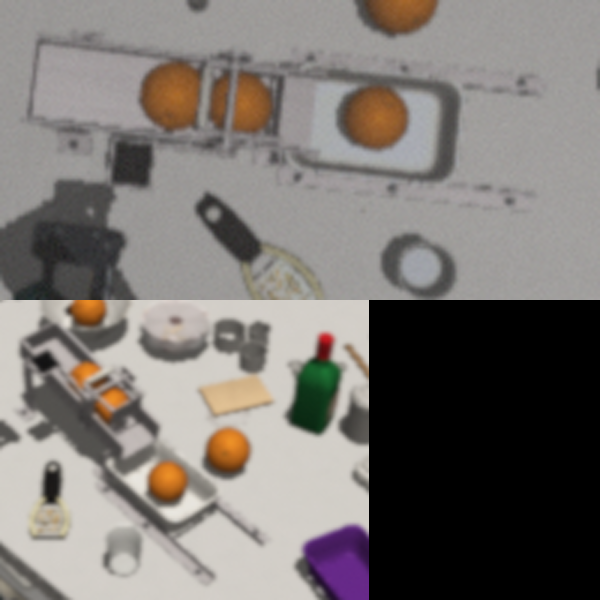

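The tub is home (outer end at px 378, predicted 379), the first orange is in it, the second has moved up to the gate, the pad is up and nothing else has moved. I'll let it settle briefly and compare the tub's position with that just after the push.

play_rows --increments '[{"dx": 0,"dy": -0.02,"dz": 0,"rx": 0,"ry": 0,"rz": 0,"hand": 0},{"dx": 0,"dy": -0.02,"dz": 0,"rx": 0,"ry": 0,"rz": 0,"hand": 0},{"dx": 0,"dy": -0.02,"dz": 0,"rx": 0,"ry": 0,"rz": 0,"hand": 0},{"dx": 0,"dy": -0.02,"dz": 0,"rx": 0,"ry": 0,"rz": 0,"hand": 0},{"dx": 0,"dy": -0.02,"dz": 0,"rx": 0,"ry": 0,"rz": 0,"hand": 0},{"dx": 0,"dy": -0.02,"dz": 0,"rx": 0,"ry": 0,"rz": 0,"hand": 0},{"dx": 0,"dy": -0.02,"dz": 0,"rx": 0,"ry": 0,"rz": 0,"hand": 0},{"dx": 0,"dy": -0.02,"dz": 0,"rx": 0,"ry": 0,"rz": 0,"hand": 0}]'

```text
t: 22.82
tool_pos: [0.3125, 0.2665, 0.2597]
eef_rot: [-2.327, -2.111, -0.0]
ft_force: [-0.2, 0.1, -0.5]
width: 0.003
gripper_force: 0.0
```

```bash
python3 or.py; python3 - <<'E'
from fit import *
a=cv2.imread("pics/top0.png"); b=camera("top"); p=r.x
# free-end edge of tub: template of far end in first top picture, subpixel by upsampling
U=lambda i:cv2.resize(i,None,fx=5,fy=5,interpolation=cv2.INTER_CUBIC)
for n,(u,v,w,h) in {"end":(398,190,18,44),"endlow":(394,205,20,30)}.items():
    m=cv2.matchTemplate(U(b[v-8:v+h+8,u-45:u+w+10]),U(a[v:v+h,u:u+w]),cv2.TM_CCOEFF_NORMED);_,s,_,l=cv2.minMaxLoc(m);print(n,round(s,2),l[0]/5-45,l[1]/5-8)
P=lambda d:T.proj(chute(p,[0,-.164-d,.055]))[0]
for d in(.085,.09,.0946,.1,.105): print(d,(P(0)-P(d)).round(2))
E
python3 mv.py|head -2
```

```text
t 22.82 top [(393, 358.4, 163.5), (319, 282.0, 196.5), (54, 297.8, 197.9), (177, 308.3, 199.5), (298, 349.9, 203.7)] 
scene [(170, 307.8, 163.5), (72, 306.2, 190.7), (69, 319.2, 201.7), (41, 314.3, 207.9), (271, 368.4, 224.8), (223, 342.4, 238.0)] F [ 0.1 -0.7 -0.1]
end 0.95 -29.8 -3.2
endlow 0.96 -29.8 -3.2
0.085 [-25.66  -2.83]
0.09 [-27.17  -3.  ]
0.0946 [-28.56  -3.15]
0.1 [-30.2   -3.33]
0.105 [-31.71  -3.5 ]
tub near corner 0.8 -17 -14
tub left part 0.66 0 1
```

Everything has settled. The falling orange could have nudged the tub out by a few millimetres, which is finer than the cameras resolve. I'll touch its end once more to make sure it is home.

```bash
python3 goal.py 0 -.215 .26
```

```text
t 23.02 world goal [ 0.509 -0.148  0.26 ] TCP in chute [-0.2357  0.1784  0.2597] 
shift [-3.936e-01  2.355e-01 -3.000e-04] turn [ 0.     -0.0001  0.0005] F [ 0.1  0.4 -0.3] j [ 0.57 -0.23  1.5   0.    1.87  0.66] w 0.0
```

play_rows --increments '[{"dx": -0.05,"dy": 0,"dz": 0,"rx": 0,"ry": 0,"rz": 0,"hand": 0},{"dx": -0.1,"dy": 0.02,"dz": 0,"rx": 0,"ry": 0,"rz": 0,"hand": 0},{"dx": -0.15,"dy": 0.05,"dz": 0,"rx": 0,"ry": 0,"rz": 0,"hand": 0},{"dx": -0.2,"dy": 0.08,"dz": 0,"rx": 0,"ry": 0,"rz": 0,"hand": 0},{"dx": -0.25,"dy": 0.11,"dz": 0,"rx": 0,"ry": 0,"rz": 0,"hand": 0},{"dx": -0.3,"dy": 0.14,"dz": 0,"rx": 0,"ry": 0,"rz": 0,"hand": 0},{"dx": -0.35,"dy": 0.17,"dz": 0,"rx": 0,"ry": 0,"rz": 0,"hand": 0},{"dx": -0.39,"dy": 0.2,"dz": 0,"rx": 0,"ry": 0,"rz": 0,"hand": 0}]'

```text
t: 24.02
tool_pos: [0.4743, -0.1433, 0.2596]
eef_rot: [2.328, 2.109, 0.0]
ft_force: [0.7, 0.6, -0.1]
width: 0.004
gripper_force: 0.0
```

play_rows --increments '[{"dx": -0.004,"dy": 0.035,"dz": 0,"rx": 0,"ry": 0,"rz": 0,"hand": 0},{"dx": -0.004,"dy": 0.035,"dz": 0.05,"rx": 0,"ry": 0,"rz": 0,"hand": 0},{"dx": -0.004,"dy": 0.035,"dz": 0.1,"rx": 0,"ry": 0,"rz": 0,"hand": 0},{"dx": -0.004,"dy": 0.035,"dz": 0.15,"rx": 0,"ry": 0,"rz": 0,"hand": 0},{"dx": -0.004,"dy": 0.035,"dz": 0.2,"rx": 0,"ry": 0,"rz": 0,"hand": 0},{"dx": -0.004,"dy": 0.035,"dz": 0.235,"rx": 0,"ry": 0,"rz": 0,"hand": 0},{"dx": -0.004,"dy": 0.035,"dz": 0.248,"rx": 0,"ry": 0,"rz": 0,"hand": 0},{"dx": -0.004,"dy": 0.035,"dz": 0.252,"rx": 0,"ry": 0,"rz": 0,"hand": 0}]'

```text
t: 25.02
tool_pos: [0.5084, -0.1484, 0.0076]
eef_rot: [-2.326, -2.111, -0.0]
ft_force: [0.1, -0.1, 0.4]
width: 0.006
gripper_force: 0.0
```

```bash
python3 goal.py 0 -.1715 .008
```

```text
t 25.02 world goal [ 0.513 -0.105  0.008] TCP in chute [-0.0003 -0.2154  0.0076] 
shift [ 0.0439  0.0003 -0.0003] turn [-0.0001 -0.0002  0.0005] F [ 0.1 -0.1  0.4] j [-0.39  0.14  1.66  0.    1.35 -0.29] w 0.01
```

play_rows --increments '[{"dx": 0.01,"dy": 0,"dz": 0,"rx": 0,"ry": 0,"rz": 0,"hand": 0},{"dx": 0.02,"dy": 0,"dz": 0,"rx": 0,"ry": 0,"rz": 0,"hand": 0},{"dx": 0.028,"dy": 0,"dz": 0,"rx": 0,"ry": 0,"rz": 0,"hand": 0},{"dx": 0.033,"dy": 0,"dz": 0,"rx": 0,"ry": 0,"rz": 0,"hand": 0},{"dx": 0.037,"dy": 0,"dz": 0,"rx": 0,"ry": 0,"rz": 0,"hand": 0},{"dx": 0.04,"dy": 0,"dz": 0,"rx": 0,"ry": 0,"rz": 0,"hand": 0},{"dx": 0.042,"dy": 0,"dz": 0,"rx": 0,"ry": 0,"rz": 0,"hand": 0},{"dx": 0.043,"dy": 0,"dz": 0,"rx": 0,"ry": 0,"rz": 0,"hand": 0}]'

```text
t: 26.02
tool_pos: [0.5123, -0.1061, 0.0076]
eef_rot: [2.326, 2.111, -0.001]
ft_force: [-0.2, -1.2, -0.2]
width: 0.002
gripper_force: 0.7
```

play_rows --increments '[{"dx": 0.001,"dy": 0,"dz": 0,"rx": 0,"ry": 0,"rz": 0,"hand": 0},{"dx": 0.002,"dy": 0,"dz": 0,"rx": 0,"ry": 0,"rz": 0,"hand": 0},{"dx": 0.0035,"dy": 0,"dz": 0,"rx": 0,"ry": 0,"rz": 0,"hand": 0},{"dx": 0.0035,"dy": 0,"dz": 0,"rx": 0,"ry": 0,"rz": 0,"hand": 0}]'

```text
t: 26.52
tool_pos: [0.5125, -0.1046, 0.0077]
eef_rot: [2.325, 2.109, -0.005]
ft_force: [-0.9, -7.4, -1.0]
width: 0.007
gripper_force: 3.6
```

It is firmly home at the same place (world y = -0.1046). I'll back off, lift clear, check and hand in.

play_rows --increments '[{"dx": -0.008,"dy": 0,"dz": 0,"rx": 0,"ry": 0,"rz": 0,"hand": 0},{"dx": -0.03,"dy": 0,"dz": 0,"rx": 0,"ry": 0,"rz": 0,"hand": 0},{"dx": -0.045,"dy": 0,"dz": -0.03,"rx": 0,"ry": 0,"rz": 0,"hand": 0},{"dx": -0.045,"dy": 0,"dz": -0.085,"rx": 0,"ry": 0,"rz": 0,"hand": 0},{"dx": -0.05,"dy": 0,"dz": -0.145,"rx": 0,"ry": 0,"rz": 0,"hand": 0},{"dx": -0.06,"dy": 0,"dz": -0.2,"rx": 0,"ry": 0,"rz": 0,"hand": 0},{"dx": -0.07,"dy": 0,"dz": -0.22,"rx": 0,"ry": 0,"rz": 0,"hand": 0},{"dx": -0.07,"dy": 0,"dz": -0.22,"rx": 0,"ry": 0,"rz": 0,"hand": 0}]'

```text
t: 27.52
tool_pos: [0.507, -0.1722, 0.2299]
eef_rot: [2.324, 2.108, 0.005]
ft_force: [-1.1, 0.9, -1.2]
width: 0.005
gripper_force: 0.0
```

```bash
python3 or.py; python3 -c "
from bench import robot
print(robot.close_job())"
```

```text
t 27.52 top [(397, 358.4, 163.5), (315, 282.0, 196.3), (54, 297.8, 197.9), (177, 308.3, 199.4), (233, 347.9, 203.4)] 
scene [(72, 306.2, 190.7), (69, 319.2, 201.7), (41, 314.3, 207.9), (238, 367.7, 225.5), (215, 342.1, 238.0)] F [ 0.4  1.3 -1.3]
the job is handed in; nothing more can be done
None
```

The job is handed in at 27.5 s: the tub is home against the stop, exactly one orange rolled into it, the lever is fully up again, and nothing else on the table was disturbed; I gave the tub one extra gentle push after the orange dropped, to make sure it was still home.

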